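Last crisscross pass on the dust-filter cover

TASK

On the jeweller's bench, close the dust-filter box with the red cover: its four black wing screws each still need a last part-turn clockwise. Turn each fully home in crisscross order - one screw all the way, then the one diagonally opposite, and only then the other two - so that the cover seats flat. The grey-covered box beside it is finished: do not touch it; let go of everything at the end.

Things in the scene. Friction and masses are not known exactly. Their poses are not given: they have to be found in the camera images.
- filter_box: Fixed aluminium box, 140 x 140 x 52 mm, red cover 144 x 144 x 6 mm, 30 mm hose stub at its +x side. Origin: centre of its underside; x, y along its sides. Four black wing screws: each wing an upright bar 40 mm long, 13 thick, 26 high, centred on its axis; when tight it spans 66 to 92 mm above the origin, cover top at 58 mm (2.4 mm higher at most when loose). Grip flat sides from above at 82 mm.
- screw_a (a joint): Wing screw on the upright axis x 50, y 50 mm in filter_box; c is diagonally opposite. Value in rad, grows clockwise from above (tightening) to a hard stop at 1.2 = home. The wing's long direction is (1.2 - value) rad counter-clockwise of the box's x axis: parallel to it when tight. Starts at 0 to 0.35; needs about 0.05 N m, stays where left, sinks about 2 mm per rad.
- screw_b (a joint): Wing screw on the upright axis x 50, y -50 mm in filter_box; d is diagonally opposite. Values, wing direction and behaviour as screw_a.
- screw_c (a joint): Wing screw on the upright axis x -50, y -50 mm in filter_box; a is diagonally opposite. Values, wing direction and behaviour as screw_a.
- screw_d (a joint): Wing screw on the upright axis x -50, y 50 mm in filter_box; b is diagonally opposite. Values, wing direction and behaviour as screw_a.
- grey_box: A second fixed filter box of the same shape and size with a grey cover, its four wing screws already tight (wings parallel to its x axis). Origin at the centre of its underside, x and y along its sides. Not to be touched.
There are look-alikes about, which are no part of the job. Leave any green or pink look-alike of the filter_box alone.

How it is judged:
On the way:
1. two diagonally opposite screws are within 10 degrees of fully home while the other two are still loose (value below 0.6) (((value of joint each of screw_a, screw_c above 1.02 rad and value of joint each of screw_b, screw_d below 0.6 rad) or (value of joint each of screw_b, screw_d above 1.02 rad and value of joint each of screw_a, screw_c below 0.6 rad))), for 0.2 s.
At the end, for the whole second after the job is handed in: all four screws of the red-covered box are within 10 degrees of their stop (value above 1.02 of 1.2), so the cover is seated (value of joint each of screw_a, screw_b, screw_c, screw_d above 1.02 rad); the robot touches nothing.
It fails at once if the robot touches the grey-covered box (more than 2 N) (contact force between any of the fingers, the arm and grey_box above 2 N).
It also fails if it takes over 72 s, if anything falls off the work surface, if the arm or the gripper's body presses on something with over 40 N, if the wrist force passes 120 N, or if a joint passes its speed limit or range.

ROBOT

A 6-joint arm with a two-finger parallel gripper is mounted at the origin on the work surface. World frame = base frame: x ahead of the robot, y to its left, z up, the work surface at z = 0. Lengths are in m, angles in rad, forces in N, time in s.
With the tool pointing down it reaches from about 0.425 to 1.125 m from the base axis. Payload 14.9 kg.
Tool frame: the origin (TCP) lies midway between the tips of the shut fingers; the grasp point (between the pads) lies env.grasp_offset behind it (env.grasp_offset is the distance from the TCP to the grasp point, in m); x points along the fingers, z is the direction in which the jaws open and shut, and the axes are right-handed (so a half turn about x gives the same grasp; the last joint's range is limited). The gripper opens to 91 mm and grips with 3 to 60 N. Pads are 32 mm wide; open, the fingers measure 118 mm over their backs; the gripper's body (76 mm by 178 mm) begins 60 mm behind the grasp point.
Start: joints at [-1.25, 0.379, 1.734, -0, 1.028, -0.033], TCP at [0.243, -0.657, 0.187] pointing down, gripper open.
Joint ranges: [-2.77, 2.77], [-0.74, 2.19], [0, 2.66], [-1.06, 4.2], [0.31, 2.87], [-3.08, 3.08]. Speed limits (rad/s): [1.89, 1.89, 2.39, 3.14, 3.14, 3.14].

INTERFACE

Orientations are given as a rotation vector (axis times angle).
In Python, from plant import env gives the robot as it stands.
- The arm moves only by the shell command python3 -m crank 'ROWS' [FORCE]. ROWS is JSON, a list of rows, each a list of 3 entries, a list of its own where there are three numbers: the opening, from 0 (shut) to 1 (fully open), then the shift along the world's x, y, z in units of 60 mm (1.0 is 60 mm), then the turn, a rotation vector about the world's x, y, z in units of 5 degrees (1.0 is 5 degrees). In form: [[claw, [x, y, z], [rx, ry, rz]], ...]. A call has 1 to 8 rows; each row is the pose to reach, as a shift and turn from the pose commanded when the call began; what a row does not reach only later rows make up. A row lasts 1/8 s, in which the tool goes at most 62.5 mm and 10.7 degrees, less where a joint would pass 70% of its speed; a pose out of reach is approached as far as the arm can. A call with a gripper value outside its range is refused whole. The fingers move at their own pace and stop on an object; FORCE is the grip in N (left out, the last holds). Time passes only in rows, so rows that repeat a pose let the fingers close. It gives the time, the measured TCP pose, the force and the opening at its end, in the units of the state.
- env.state(): the state, without advancing time (a new reading comes with each control period).
- env.grab_frame(name): name is "side" or "top" or "wrist"; returns the picture (384x512x3 uint8, red, green, blue); there is no depth.
- env.camera_params(name): a dict with "fx", "fy", "cx", "cy" (pixels), "k1" (the pictures are not rectified: a ray, as slopes to the right and down, at radius r is drawn at 1 + k1 r^2 times it, then the intrinsics apply), "eye" and "rotation" of the camera in the world; the wrist camera has in their place "tool_from_camera" (4x4, takes a point from camera to tool coordinates, whose origin is the TCP and whose axes are the tool frame's). Camera axes: x right, y up, looking along -z (the intrinsics and any distortion apply to the point x, -y, -z); pixel columns grow to the right and rows downward; lengths in m; the calibration is good to about 2 mm. A picture is of the moment at which its call begins: read the wrist's pose just before it. camera_params takes no time and is no camera call.
- env.close_job(): hands the job in, once; it reports no verdict.
Trained networks look in the newest picture that a camera, given by its name, has taken for a name from the list of things; names that differ only in an ending like _2 or _b are one class to them, and where a whole thing is asked for, a point or a joint stands for the part that bears it (a point fixed in the world has none). Each returns a list of dicts, best first, with "conf" (0 to 1); they miss things now and then, are a little off and sometimes report something else, mostly with a low value. They report only what shows in the picture. A call takes as long as a camera call. They do not tell look-alikes from the thing itself.
- env.look_for(target, camera): "point" ([x, y, z] in m, in world coordinates, good to about 4 mm: the middle of the surface that is visible of it).
- env.cut_out(target, camera): "region" (384x512 bool, what is visible of it).
The state is a dict: "t": time; "joint_pos": joint angles; "joint_vel": joint speeds; "tau": joint torques, N m; "ee_pos": TCP position; "tool_rot": TCP orientation; "wrist_force": force on the tool from outside, world axes, zero at the start; "ft_torque": the same for the moment, N m; "opening": finger opening in m.
Only numpy, scipy, OpenCV 4.12 (cv2) and the standard library are available. Lean on these libraries where they do the work, as an engineer would, in place of code of your own. Each camera call takes 0.05 s, during which the arm holds its last target. There are 200 camera calls.

## Working session

There is one attempt and no reset: what is moved stays moved. The work goes in short steps, Python scripts to look and compute and a shell command to move; the robot and the scene stay as the last step left them, time stands still between calls to the robot, and variables do not carry over. Pictures are saved under pics/ and viewed, about 8 in all and at most 12, crops included, and the job is handed in when it is done.

```bash
mkdir -p pics; ls; python3 - <<'E'
from plant import env
import cv2
print(env.state()); print(env.grasp_offset)
for c in("top","side"):
    im=env.grab_frame(c); cv2.imwrite(f"pics/{c}1.png",im[:,:,::-1]); print(c,env.camera_params(c))
    for t in("filter_box","screw_a","grey_box"):
        print(t,[(r["conf"],r["point"]) for r in env.look_for(t,c)])
E
```

```text
pics
{'t': 0.0, 'joint_pos': array([-1.25030593e+00,  3.79381275e-01,  1.73479686e+00, -5.82335339e-06,
        1.02852150e+00, -3.33013387e-02]), 'joint_vel': array([ 1.58822510e-03,  1.14944369e-04, -1.46134900e-03,  9.17930057e-04,
       -9.00929627e-05, -1.34591311e-03]), 'tau': array([ 1.36248327e-03, -7.63736343e+01, -4.34366369e+01,  6.52058003e-02,
        4.24813468e-02, -2.25000622e-05]), 'ee_pos': array([ 0.2423735 , -0.65623033,  0.18629939]), 'tool_rot': array([ 0.94541852,  1.35696924, -0.94432975]), 'wrist_force': array([ 0.49422905, -0.28246662,  0.18924888]), 'ft_torque': array([ 0.01235923,  0.04457217, -0.01501228]), 'opening': 0.09140946618628572}
0.0188
top {'fx': 478.99527528510225, 'fy': 478.99527528510225, 'cx': 252.07505010369945, 'cy': 195.59924935347846, 'k1': -0.12963479273523584, 'eye': array([ 0.28113224, -0.16577695,  1.55119364]), 'rotation': array([ 0.08009712, -0.07274763, -1.55198842])}
filter_box [(0.96, [0.383, -0.5648, 0.0609]), (0.86, [0.5749, -0.1821, 0.0633]), (0.73, [0.216, -0.3026, 0.0595])]
screw_a [(0.63, [0.5391, -0.2492, 0.0936]), (0.58, [0.339, -0.6343, 0.0928]), (0.57, [0.6084, -0.1196, 0.0993]), (0.48, [0.2013, -0.361, 0.0924]), (0.44, [0.6344, -0.2174, 0.0953]), (0.4, [0.1415, -0.2846, 0.0956])]
grey_box [(0.78, [0.5057, 0.1326, 0.0618])]
side {'fx': 452.82888203511925, 'fy': 452.82888203511925, 'cx': 264.13255353153573, 'cy': 194.88250022056278, 'k1': -0.08329235901504178, 'eye': array([-0.05008897, -1.14063645,  0.92973448]), 'rotation': array([ 0.89296764, -0.20161377, -0.40586056])}
filter_box [(0.88, [0.368, -0.6228, 0.0601]), (0.79, [0.2071, -0.3165, 0.062]), (0.61, [0.5993, -0.2557, 0.019])]
screw_a [(0.69, [0.3357, -0.6404, 0.0916]), (0.61, [0.2836, -0.3129, 0.0872]), (0.56, [0.4372, -0.6208, 0.092]), (0.55, [0.315, -0.5403, 0.0811]), (0.55, [0.1386, -0.2905, 0.0877]), (0.45, [0.1949, -0.3714, 0.0943]), (0.41, [0.2254, -0.2299, 0.0864])]
grey_box []
```

View pics/top1.png

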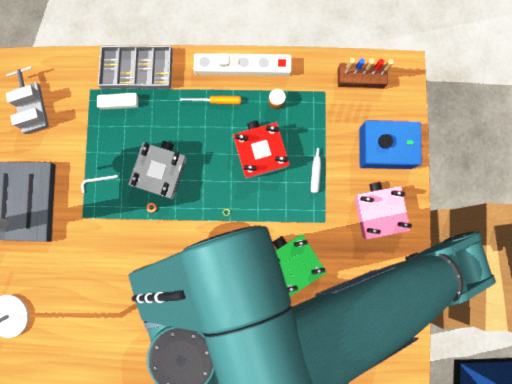

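View pics/side1.png

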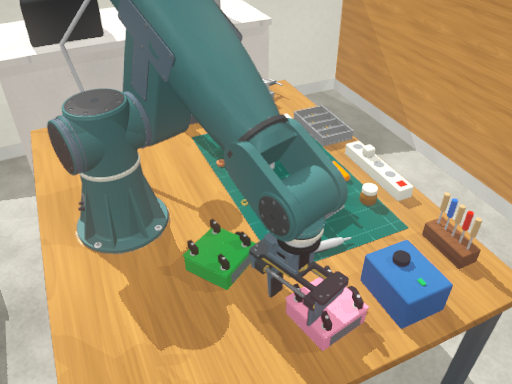

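The top picture shows the red box at px (262,150) with its stub toward (253,127), the grey box at (158,170), and green and pink look-alikes at (299,264) and (383,211). The side picture shows the arm hiding the red box and the gripper over the pink one. Next I measure the red box's pose.

```bash
cat > h.py <<'E'
from plant import env
import cv2, numpy as np
from scipy.spatial.transform import Rotation as R
def to_plane(px,cam,z):
    "pixels -> world points at height z (fixed or wrist camera)"
    p=env.camera_params(cam)
    K=np.array([[p['fx'],0,p['cx']],[0,p['fy'],p['cy']],[0,0,1]])
    n=cv2.undistortPoints(np.float64(px).reshape(-1,1,2),K,np.array([p['k1'],0,0,0.]))[:,0]
    d=np.c_[n[:,0],-n[:,1],-np.ones(len(n))]
    if 'eye' in p: M,e=R.from_rotvec(p['rotation']).as_matrix(),p['eye']
    else:
        s=env.state(); T=np.eye(4);T[:3,:3]=R.from_rotvec(s['tool_rot']).as_matrix();T[:3,3]=s['ee_pos']
        T=T@p['tool_from_camera']; M,e=T[:3,:3],T[:3,3]
    d=d@M.T
    return e+d*((z-e[2])/d[:,2])[:,None]
def red_mask(im):
    a=im.astype(int); return ((a[...,0]>110)&(a[...,1]<70)&(a[...,2]<70)).astype(np.uint8)
def rect(im,cam,z=.0605):
    m=red_mask(im); n,l,s,c=cv2.connectedComponentsWithStats(m)
    k=1+np.argmax(s[1:,4]); cs=cv2.findContours((l==k).astype(np.uint8),0,1)[0]
    w=to_plane(max(cs,key=cv2.contourArea).reshape(-1,2),cam,z)
    return cv2.minAreaRect((w[:,:2]*1000).astype(np.float32)),s[k]
E
python3 - <<'E'
from h import *
im=cv2.imread("pics/top1.png")[:,:,::-1]
print(rect(im,"top")); print("stub",to_plane([[253,127]],"top",.03), "grey",to_plane([[158,170]],"top",.06))
cv2.imwrite("pics/crop1.png",cv2.resize(im[110:190,220:310],None,fx=7,fy=7,interpolation=cv2.INTER_CUBIC)[:,:,::-1])
print(R.from_rotvec(env.state()['tool_rot']).as_matrix().round(3)); print(env.camera_params("wrist"))
E
```

```text
(((576.0470581054688, -182.63034057617188), (145.09597778320312, 141.08311462402344), 16.897518157958984), array([ 234,  123,   55,   54, 1365], dtype=int32))
stub [[ 0.65361361 -0.15637286  0.03      ]] grey [[0.5032164  0.14158004 0.06      ]]
[[-0.     0.938  0.346]
 [ 0.     0.346 -0.938]
 [-1.     0.    -0.   ]]
{'fx': 328.4246844207275, 'fy': 328.4246844207275, 'cx': 255.71257042498925, 'cy': 194.7190132921819, 'k1': -0.06644792389470429, 'tool_from_camera': array([[ 9.63994606e-04,  2.35591252e-01, -9.71851754e-01,
        -1.97093806e-01],
       [ 1.05161242e-05,  9.71852204e-01,  2.35591372e-01,
         6.68880327e-02],
       [ 9.99999535e-01, -2.37328925e-04,  9.34382775e-04,
        -8.86731011e-04],
       [ 0.00000000e+00,  0.00000000e+00,  0.00000000e+00,
         1.00000000e+00]])}
```

View pics/crop1.png

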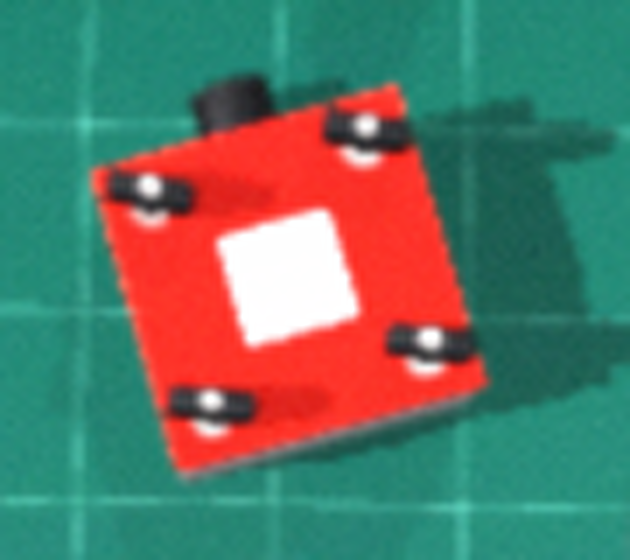

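```bash
python3 -m crank '[[1,[0.3,0.3,1],[0,0,0]],[1,[5.6,6.3,1],[0,0,12.6]],[1,[5.6,6.3,1],[0,0,12.6]],[1,[5.6,6.3,1],[0,0,12.6]],[1,[5.6,6.3,1],[0,0,12.6]],[1,[5.6,6.3,1],[0,0,12.6]],[1,[5.6,6.3,1],[0,0,12.6]],[1,[5.6,6.3,1],[0,0,12.6]]]' 20
```

```text
t: 1.4
ee_pos: [0.5506, -0.3099, 0.247]
tool_rot: [0.09, 1.568, -0.09]
wrist_force: [0.6, -0.2, 0.3]
opening: 0.0913
```

```bash
python3 -m crank '[[0.4,[0,0,0],[0,0,0]],[0.4,[0,0,0],[0,0,0]],[0.4,[0,0,0],[0,0,0]]]' && python3 - <<'E'
from h import *
s=env.state(); im=env.grab_frame("wrist"); print(s['ee_pos'],s['tool_rot'])
print(rect(im,"wrist"))
for r in env.look_for("screw_a","wrist"): print(r)
cv2.imwrite("pics/w1.png",im[:,:,::-1])
E
```

```text
t: 1.78
ee_pos: [0.5488, -0.3124, 0.2467]
tool_rot: [0.093, 1.569, -0.093]
wrist_force: [0.0, -0.2, 1.6]
opening: 0.0639
[ 0.54877201 -0.31242107  0.24667082] [ 0.09319455  1.56893997 -0.09326117]
(((614.29345703125, -152.72682189941406), (23.82986068725586, 49.728336334228516), 4.84518575668335), array([284,   0,  24,  48, 701], dtype=int32))
{'point': [0.2901, -0.3093, 0.087], 'conf': 0.98}
{'point': [0.6343, -0.2175, 0.0963], 'conf': 0.84}
{'point': [0.5176, -0.1592, 0.0934], 'conf': 0.83}
{'point': [0.5376, -0.2494, 0.096], 'conf': 0.63}
{'point': [0.6035, -0.1433, 0.0883], 'conf': 0.42}
```

View pics/w1.png

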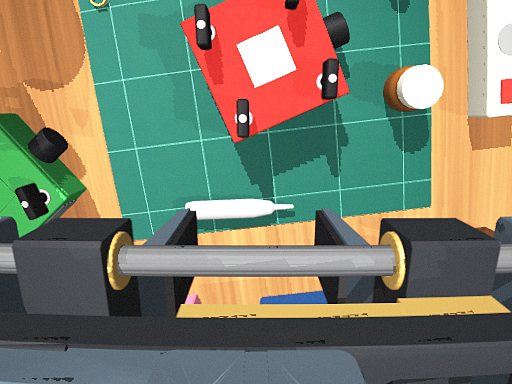

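The wrist view shows the red box cut off at the top edge, with its screws at px (203,25), (243,118) and (330,78). I'll move +y to get all of it in view.

```bash
python3 - <<'E'
s=open('h.py').read()
i=s.index("def red_mask"); j=s.index("def rect")
s=s[:i]+'''def red_mask(im):
    h=cv2.cvtColor(im,cv2.COLOR_RGB2HSV).astype(int)
    return (((h[...,0]<6)|(h[...,0]>173))&(h[...,1]>180)&(h[...,2]>70)).astype(np.uint8)
'''+s[j:]
open('h.py','w').write(s)
E
python3 -m crank '[[0.4,[0.4,1.2,0],[0,0,0]],[0.4,[0.4,1.2,0],[0,0,0]],[0.4,[0.4,1.2,0],[0,0,0]],[0.4,[0.4,1.2,0],[0,0,0]],[0.4,[0.4,1.2,0],[0,0,0]]]' && python3 - <<'E'
from h import *
s=env.state(); im=env.grab_frame("wrist"); print(s['ee_pos'],s['tool_rot'])
r,st=rect(im,"wrist"); print(r,st)
for q in env.look_for("screw_a","wrist"): print(q)
cv2.imwrite("pics/w2.png",im[:,:,::-1])
# wings: dark pixels whose position at top height lies near each screw axis
c=np.array(r[0])/1000; yaw=np.deg2rad(r[2] if r[2]<45 else r[2]-90); print("yaw",np.rad2deg(yaw))
v,u=np.nonzero(im.max(2)<75); w=to_plane(np.c_[u,v],"wrist",.0945)[:,:2]
for n,p in dict(a=(50,50),b=(50,-50),c=(-50,-50),d=(-50,50)).items():
    P=np.array(p)/1000; x=c+[P[0]*np.cos(yaw)-P[1]*np.sin(yaw),P[0]*np.sin(yaw)+P[1]*np.cos(yaw)]
    k=w[np.hypot(*(w-x).T)<.028]; q=cv2.minAreaRect((k*1000).astype(np.float32)); m=k.mean(0)
    e=np.linalg.eigh(np.cov(k.T))[1][:,1]
    print(n,x.round(4),len(k),m.round(4),"ang",np.rad2deg(np.arctan2(e[1],e[0]))%180,q)
cv2.imwrite("pics/w2c.png",cv2.resize(im[0:240,120:440],None,fx=2.4,fy=2.4,interpolation=cv2.INTER_CUBIC)[:,:,::-1])
E
```

```text
t: 2.5
ee_pos: [0.5732, -0.2405, 0.2467]
tool_rot: [0.093, 1.569, -0.093]
wrist_force: [-0.4, -0.2, -0.9]
opening: 0.0367
[ 0.57315265 -0.24053109  0.2466927 ] [ 0.09303663  1.56882329 -0.09313116]
((576.242919921875, -183.8255615234375), (143.6138458251953, 143.31533813476562), 17.06160545349121) [  170    39   162   165 11540]
{'point': [0.6064, -0.126, 0.097], 'conf': 0.86}
{'point': [0.5158, -0.1569, 0.0958], 'conf': 0.72}
{'point': [0.5405, -0.2492, 0.0968], 'conf': 0.66}
{'point': [0.2878, -0.3274, 0.0953], 'conf': 0.57}
{'point': [0.6384, -0.2179, 0.0993], 'conf': 0.56}
yaw 17.06160545349121
a [ 0.6094 -0.1214] 471 [ 0.6086 -0.1226] ang 79.80880533794532 ((608.739013671875, -122.53684997558594), (40.87045669555664, 13.143915176391602), 80.15225982666016)
b [ 0.6387 -0.217 ] 628 [ 0.639  -0.2177] ang 80.34557072185194 ((641.4515380859375, -217.72828674316406), (55.56697082519531, 29.427797317504883), 74.31358337402344)
c [ 0.5431 -0.2463] 451 [ 0.5457 -0.2472] ang 91.14380399328053 ((542.3997802734375, -251.68492126464844), (43.24213409423828, 47.36260986328125), 30.780851364135742)
d [ 0.5138 -0.1507] 514 [ 0.5159 -0.1507] ang 86.38085561592499 ((511.30902099609375, -150.1630859375), (38.277706146240234, 25.967918395996094), 81.24296569824219)
```

View pics/w2c.png

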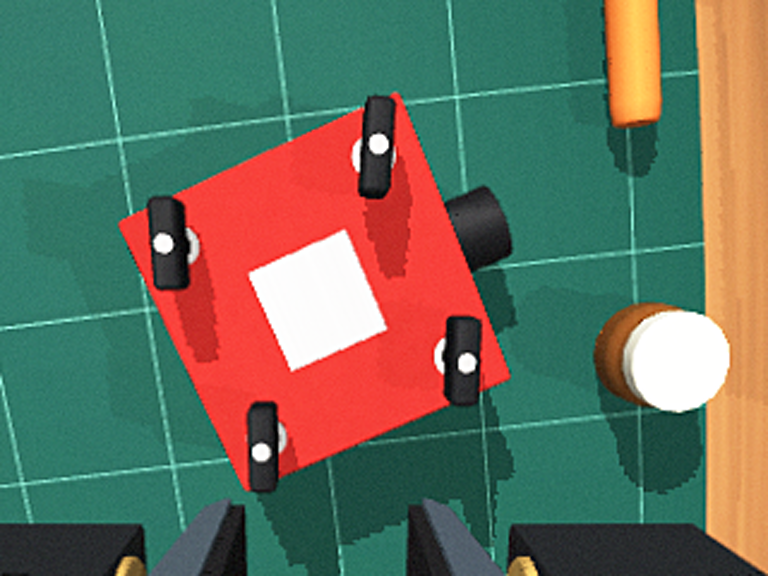

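Measured: box centre (0.576, -0.184), yaw 17°. The fit gives 143.6 x 143.3 mm, which agrees with the 144 mm cover. In the crop the wings are a (378,145), b (463,360), c (263,447) and d (167,243), all loose at values of about 0 to 0.1. I'll go to screw a first.

```bash
python3 -m crank '[[0.5,[0.3,1,0],[0,0,-0.6]],[0.5,[0.6,1.97,-0.3],[0,0,-0.6]],[0.5,[0.6,1.97,-1.2],[0,0,-0.6]],[0.5,[0.6,1.97,-2],[0,0,-0.6]],[0.5,[0.6,1.97,-2.6],[0,0,-0.6]],[0.5,[0.6,1.97,-2.98],[0,0,-0.6]],[0.5,[0.6,1.97,-2.98],[0,0,-0.6]],[0.5,[0.6,1.97,-2.98],[0,0,-0.6]]]'
python3 - <<'E'
from h import *
print(env.state()['ee_pos']); cv2.imwrite("pics/w3.png",env.grab_frame("wrist")[:,:,::-1])
E
```

```text
t: 3.6
ee_pos: [0.6101, -0.1217, 0.0689]
tool_rot: [0.133, 1.566, -0.134]
wrist_force: [-0.6, -1.0, 0.1]
opening: 0.0457
[ 0.61010553 -0.12169486  0.06894633]
```

View pics/w3.png

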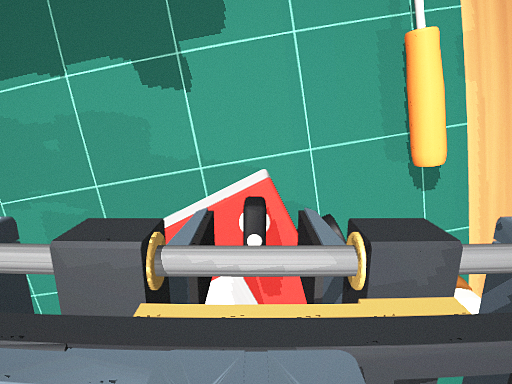

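The wing sits at px (255,220), centred between the fingers and parallel to them. Closing now.

```bash
python3 -m crank '[[0.05,[0,0,0],[0,0,0]],[0.05,[0,0,0],[0,0,0]],[0.05,[0,0,0],[0,0,0]],[0.05,[0,0,0],[0,0,0]],[0.05,[0,0,0],[0,0,0]],[0.05,[0,0,0],[0,0,0]]]' 20
```

```text
t: 4.4
ee_pos: [0.6094, -0.1213, 0.0679]
tool_rot: [0.133, 1.567, -0.133]
wrist_force: [-1.1, 0.6, 1.6]
opening: 0.0119
```

```bash
python3 -m crank '[[0.05,[0,0,-0.005],[0,0,-1.6]],[0.05,[0,0,-0.01],[0,0,-3.2]],[0.05,[0,0,-0.015],[0,0,-4.8]],[0.05,[0,0,-0.02],[0,0,-6.4]],[0.05,[0,0,-0.025],[0,0,-8]],[0.05,[0,0,-0.03],[0,0,-9.6]],[0.05,[0,0,-0.03],[0,0,-11]],[0.05,[0,0,-0.035],[0,0,-11.8]]]'; python3 -m crank '[[0.05,[0,0,0],[0,0,-0.4]],[0.05,[0,0,0],[0,0,-0.8]],[0.05,[0,0,0],[0,0,-1.2]],[0.05,[0,0,0],[0,0,-1.2]]]'; python3 - <<'E'
from h import *
s=env.state(); z=R.from_rotvec(s['tool_rot']).as_matrix()[:,2]; print(np.rad2deg(np.arctan2(z[1],z[0])),s['ft_torque'],s['ee_pos'])
E
```

```text
t: 5.4
ee_pos: [0.6104, -0.1217, 0.0663]
tool_rot: [0.934, 1.359, -0.933]
wrist_force: [2.5, -1.9, 2.8]
opening: 0.0119
t: 5.9
ee_pos: [0.6102, -0.1217, 0.0662]
tool_rot: [1.011, 1.322, -1.01]
wrist_force: [5.2, -3.2, 1.4]
opening: 0.0122
-74.75418303069328 [-0.70694844 -0.91157547  0.34942177] [ 0.6102405  -0.12165132  0.06616794]
```

Screw a is home: jaw at -74.8°, torque rising against the stop. Releasing and going to c.

```bash
python3 -m crank '[[0.5,[0,0,0],[0,0,0.6]],[0.5,[0,0,0],[0,0,0.6]],[0.5,[0,0,0],[0,0,0.6]],[0.5,[0,0,0.5],[0,0,0.6]],[0.5,[0,0,1],[0,0,0.6]],[0.5,[-1.1,-2.08,1],[0,0,13.4]],[0.5,[-1.1,-2.08,1],[0,0,13.4]],[0.5,[-1.1,-2.08,1],[0,0,13.4]]]'
python3 -m crank '[[0.5,[0,0,0],[0,0,2.1]],[0.5,[0,0,0],[0,0,4.2]],[0.5,[0,0,0],[0,0,6.3]],[0.5,[0,0,0],[0,0,6.3]]]'; python3 - <<'E'
from h import *
s=env.state(); z=R.from_rotvec(s['tool_rot']).as_matrix()[:,2]; print(np.rad2deg(np.arctan2(z[1],z[0])),s['ft_torque'],s['ee_pos'])
E
```

```text
t: 6.9
ee_pos: [0.5419, -0.2481, 0.1258]
tool_rot: [0.551, 1.5, -0.551]
wrist_force: [0.8, 0.1, 0.1]
opening: 0.0462
t: 7.4
ee_pos: [0.5432, -0.246, 0.1257]
tool_rot: [0.126, 1.568, -0.125]
wrist_force: [0.2, -0.1, -0.1]
opening: 0.0458
-9.16010016634921 [ 0.01782341 -0.10270222  0.00244053] [ 0.54323786 -0.24601108  0.12566023]
```

```bash
python3 -m crank '[[0.5,[0,0,-0.4],[0,0,0.2]],[0.5,[0,0,-0.8],[0,0,0.2]],[0.5,[0,0,-0.96],[0,0,0.2]],[0.5,[0,0,-0.96],[0,0,0.2]]]'
python3 - <<'E'
from h import *
print(env.state()['ee_pos']); cv2.imwrite("pics/w4.png",env.grab_frame("wrist")[:,:,::-1])
E
```

```text
t: 7.9
ee_pos: [0.5432, -0.246, 0.0679]
tool_rot: [0.112, 1.569, -0.112]
wrist_force: [0.0, 0.1, -0.0]
opening: 0.0456
[ 0.54323487 -0.24599033  0.06792519]
```

View pics/w4.png

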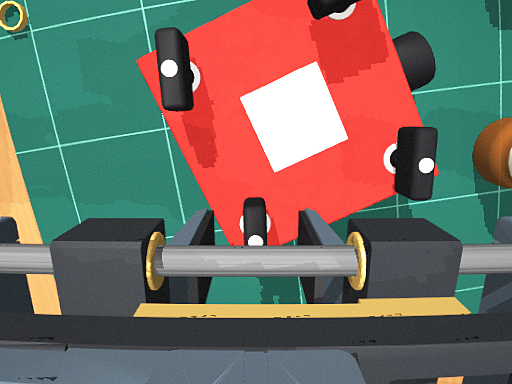

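c's wing at px (255,220) is centred. a, at (330,8), now lies along the cover edge, and b (415,162) and d (173,70) are still loose.

```bash
python3 -m crank '[[0.05,[0,0,0],[0,0,0]],[0.05,[0,0,0],[0,0,0]],[0.05,[0,0,0],[0,0,0]],[0.05,[0,0,0],[0,0,0]],[0.05,[0,0,0],[0,0,0]],[0.05,[0,0,0],[0,0,0]]]' 20
python3 -m crank '[[0.05,[0,0,-0.005],[0,0,-1.6]],[0.05,[0,0,-0.01],[0,0,-3.2]],[0.05,[0,0,-0.015],[0,0,-4.8]],[0.05,[0,0,-0.02],[0,0,-6.4]],[0.05,[0,0,-0.025],[0,0,-8]],[0.05,[0,0,-0.03],[0,0,-9.6]],[0.05,[0,0,-0.03],[0,0,-11]],[0.05,[0,0,-0.035],[0,0,-11.8]]]'; python3 -m crank '[[0.05,[0,0,0],[0,0,-0.6]],[0.05,[0,0,0],[0,0,-1.2]],[0.05,[0,0,0],[0,0,-1.6]],[0.05,[0,0,0],[0,0,-1.6]]]'; python3 - <<'E'
from h import *
s=env.state(); z=R.from_rotvec(s['tool_rot']).as_matrix()[:,2]; print(np.rad2deg(np.arctan2(z[1],z[0])),s['ft_torque'],s['ee_pos'])
E
```

```text
t: 8.7
ee_pos: [0.5434, -0.2462, 0.0682]
tool_rot: [0.11, 1.568, -0.11]
wrist_force: [-1.9, -1.4, 2.0]
opening: 0.0121
t: 9.7
ee_pos: [0.5439, -0.247, 0.0666]
tool_rot: [0.911, 1.37, -0.912]
wrist_force: [-3.3, -7.2, 4.8]
opening: 0.0123
t: 10.2
ee_pos: [0.5438, -0.2471, 0.0666]
tool_rot: [1.014, 1.32, -1.015]
wrist_force: [-3.8, -7.1, 4.3]
opening: 0.0124
-75.04407961313191 [-1.39648666  0.65055673  0.25359125] [ 0.54378837 -0.24710367  0.06656008]
```

c is home. Now b.

```bash
python3 -m crank '[[0.5,[0,0,0],[0,0,0.6]],[0.5,[0,0,0],[0,0,0.6]],[0.5,[0,0,0],[0,0,0.6]],[0.5,[0,0,0.5],[0,0,0.6]],[0.5,[0,0,1],[0,0,0.6]],[0.5,[1.59,0.5,1],[0,0,13]],[0.5,[1.59,0.5,1],[0,0,13]],[0.5,[1.59,0.5,1],[0,0,13]]]'
python3 -m crank '[[0.5,[0,0,0],[0,0,2]],[0.5,[0,0,0],[0,0,4]],[0.5,[0,0,0],[0,0,6]],[0.5,[0,0,0],[0,0,6]]]'; python3 - <<'E'
from h import *
s=env.state(); z=R.from_rotvec(s['tool_rot']).as_matrix()[:,2]; print(np.rad2deg(np.arctan2(z[1],z[0])),s['ft_torque'],s['ee_pos'])
im=env.grab_frame("wrist"); cv2.imwrite("pics/w5.png",im[:,:,::-1])
E
```

```text
t: 11.2
ee_pos: [0.6411, -0.2152, 0.1261]
tool_rot: [0.539, 1.502, -0.538]
wrist_force: [-1.5, -0.3, -0.5]
opening: 0.0459
t: 11.7
ee_pos: [0.6389, -0.216, 0.126]
tool_rot: [0.136, 1.567, -0.136]
wrist_force: [0.1, 0.1, 0.9]
opening: 0.0457
-9.91806590373247 [ 0.01401607 -0.11659894  0.01544812] [ 0.63887047 -0.21604635  0.12604244]
```

View pics/w5.png

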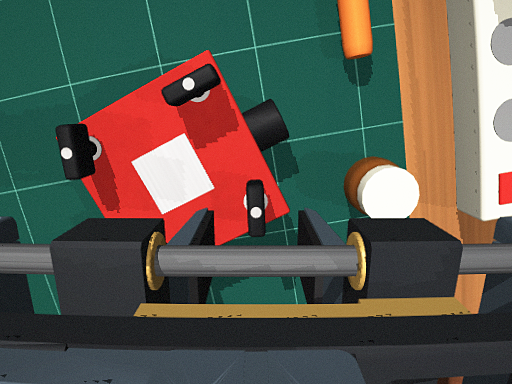

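b's wing at px (256,208) is centred and parallel, a is tight at (190,85), and the bottle at (385,190) is well clear of the fingers. Descend, grip and turn.

```bash
python3 -m crank '[[0.5,[0,0,-0.4],[0,0,0]],[0.5,[0,0,-0.8],[0,0,0]],[0.5,[0,0,-0.96],[0,0,0]],[0.5,[0,0,-0.96],[0,0,0]]]'
python3 -m crank '[[0.05,[0,0,0],[0,0,0]],[0.05,[0,0,0],[0,0,0]],[0.05,[0,0,0],[0,0,0]],[0.05,[0,0,0],[0,0,0]],[0.05,[0,0,0],[0,0,0]],[0.05,[0,0,0],[0,0,0]]]' 20
python3 -m crank '[[0.05,[0,0,-0.005],[0,0,-1.6]],[0.05,[0,0,-0.01],[0,0,-3.2]],[0.05,[0,0,-0.015],[0,0,-4.8]],[0.05,[0,0,-0.02],[0,0,-6.4]],[0.05,[0,0,-0.025],[0,0,-8]],[0.05,[0,0,-0.03],[0,0,-9.6]],[0.05,[0,0,-0.03],[0,0,-11]],[0.05,[0,0,-0.035],[0,0,-11.8]]]'; python3 -m crank '[[0.05,[0,0,0],[0,0,-0.6]],[0.05,[0,0,0],[0,0,-1.2]],[0.05,[0,0,0],[0,0,-1.2]],[0.05,[0,0,0],[0,0,-1.2]]]'; python3 - <<'E'
from h import *
s=env.state(); z=R.from_rotvec(s['tool_rot']).as_matrix()[:,2]; print(np.rad2deg(np.arctan2(z[1],z[0])),s['ft_torque'],s['ee_pos'])
E
```

```text
t: 12.25
ee_pos: [0.6385, -0.216, 0.0677]
tool_rot: [0.136, 1.568, -0.135]
wrist_force: [0.8, 0.1, -0.1]
opening: 0.0458
t: 13.0
ee_pos: [0.6388, -0.2162, 0.0685]
tool_rot: [0.135, 1.567, -0.135]
wrist_force: [-0.8, 0.9, 1.1]
opening: 0.0044
t: 14.0
ee_pos: [0.6402, -0.2168, 0.0674]
tool_rot: [0.935, 1.358, -0.934]
wrist_force: [2.7, -1.9, 4.4]
opening: 0.0047
t: 14.5
ee_pos: [0.6398, -0.2165, 0.0671]
tool_rot: [1.011, 1.322, -1.01]
wrist_force: [3.2, -2.7, 5.5]
opening: 0.0045
-74.73880503123992 [-0.32974768 -0.53338333  0.01311694] [ 0.63976474 -0.21650285  0.06706645]
```

The opening reads 4.4 mm instead of 12 mm and the stop torque is low, so this grip is suspect. Before letting go I check the picture.

```bash
python3 - <<'E'
from h import *
im=env.grab_frame("wrist"); cv2.imwrite("pics/w6.png",im[:,:,::-1])
print(env.state()['opening'],env.state()['tau'])
E
```

```text
0.004553021748580514 [ 2.80101718e-01 -7.36829066e+01 -3.15403211e+01  2.07478646e-01
  8.63822680e-01  4.48252447e-02]
```

View pics/w6.png

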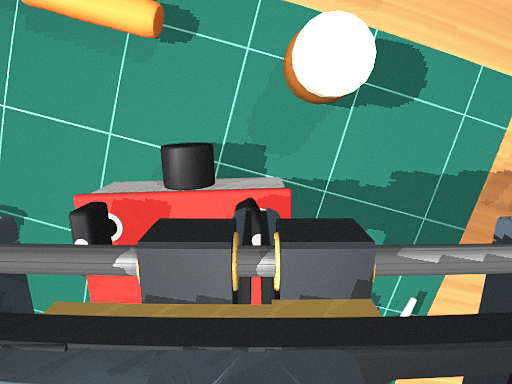

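Fingers are close around b's wing at px (250,225), but it's unclear whether the wing turned all the way. I'll open, lift and look from above.

```bash
python3 -m crank '[[0.5,[0,0,0],[0,0,0]],[0.5,[0,0,0],[0,0,0]],[0.5,[0,0,0],[0,0,0]],[0.5,[0,0,0.5],[0,0,0]],[0.5,[0,0,1],[0,0,0]],[0.5,[0,0,1],[0,0,0]]]'; python3 - <<'E'
from h import *
s=env.state();z=R.from_rotvec(s['tool_rot']).as_matrix()[:,2]; print(np.rad2deg(np.arctan2(z[1],z[0])),s['ee_pos'],s['wrist_force'],s['ft_torque'])
im=env.grab_frame("wrist"); cv2.imwrite("pics/w7.png",im[:,:,::-1])
E
```

```text
t: 15.3
ee_pos: [0.6398, -0.2164, 0.1284]
tool_rot: [1.011, 1.321, -1.01]
wrist_force: [1.0, 0.0, -0.6]
opening: 0.0456
-74.74878783420289 [ 0.63980525 -0.21640334  0.12837658] [ 1.03503138  0.00959649 -0.60150543] [0.00114047 0.02671591 0.02220438]
```

View pics/w7.png

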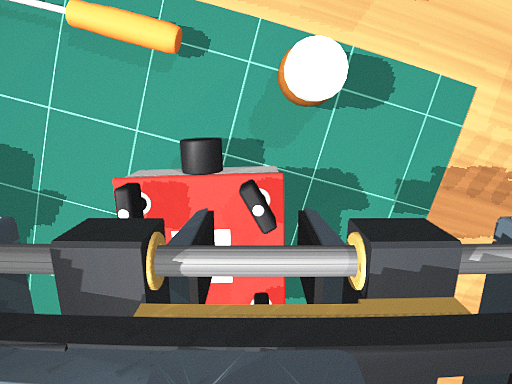

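After lifting, b's wing at px (257,205) is only partly turned, at about 44° world (value about 0.73). The pads slipped, while a (128,205) is still tight. I'll regrip square to the wing and a little lower, with more force, checking the opening before I turn.

```bash
python3 -m crank '[[0.5,[0,0,0],[0,0,2]],[0.5,[0,0,-0.2],[0,0,4]],[0.5,[0,0,-0.5],[0,0,5.8]],[0.5,[0,0,-0.8],[0,0,5.8]],[0.5,[0,0,-1.03],[0,0,5.8]],[0.5,[0,0,-1.03],[0,0,5.8]]]'
python3 -m crank '[[0.05,[0,0,0],[0,0,0]],[0.05,[0,0,0],[0,0,0]],[0.05,[0,0,0],[0,0,0]],[0.05,[0,0,0],[0,0,0]],[0.05,[0,0,0],[0,0,0]],[0.05,[0,0,0],[0,0,0]]]' 30
python3 - <<'E'
from h import *
s=env.state();z=R.from_rotvec(s['tool_rot']).as_matrix()[:,2]; print(np.rad2deg(np.arctan2(z[1],z[0])),s['ft_torque'])
im=env.grab_frame("wrist"); cv2.imwrite("pics/w8.png",cv2.resize(im[150:320,130:380],None,fx=3,fy=3)[:,:,::-1])
E
```

```text
t: 16.1
ee_pos: [0.638, -0.2158, 0.063]
tool_rot: [0.627, 1.481, -0.627]
wrist_force: [-0.4, 0.4, 0.3]
opening: 0.0455
t: 16.85
ee_pos: [0.6398, -0.2167, 0.0652]
tool_rot: [0.625, 1.477, -0.625]
wrist_force: [4.3, -3.9, 2.1]
opening: 0.0122
-45.82345840925644 [-0.66353243 -0.85871766  0.00468365]
```

View pics/w8.png

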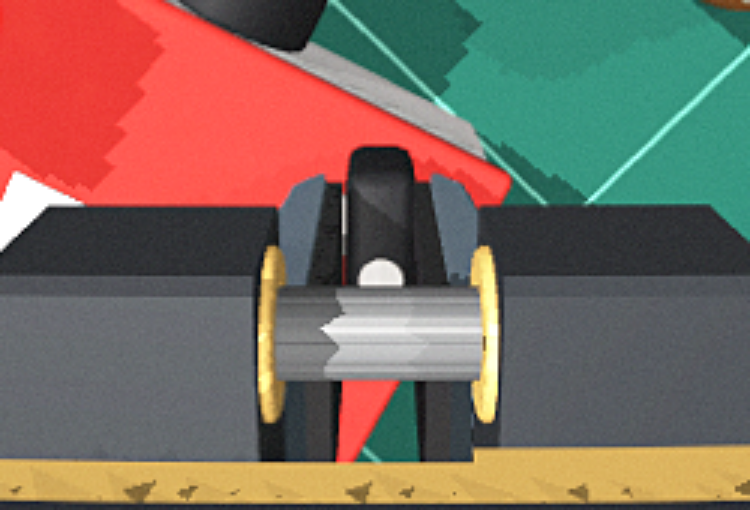

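The grip is now square on the wing (opening 12.2 mm). Turning the rest.

```bash
python3 -m crank '[[0.05,[0,0,0],[0,0,-1.4]],[0.05,[0,0,-0.005],[0,0,-2.8]],[0.05,[0,0,-0.01],[0,0,-4.2]],[0.05,[0,0,-0.01],[0,0,-5.2]],[0.05,[0,0,-0.01],[0,0,-5.8]],[0.05,[0,0,-0.01],[0,0,-6.2]],[0.05,[0,0,-0.01],[0,0,-6.2]]]'; python3 - <<'E'
from h import *
s=env.state(); z=R.from_rotvec(s['tool_rot']).as_matrix()[:,2]; print(np.rad2deg(np.arctan2(z[1],z[0])),s['ft_torque'],s['ee_pos'])
E
```

```text
t: 17.77
ee_pos: [0.6402, -0.2175, 0.0649]
tool_rot: [1.037, 1.306, -1.037]
wrist_force: [5.1, -9.6, 0.4]
opening: 0.0127
-76.77960844977044 [-1.81292765 -0.99498804  0.70166752] [ 0.6402223  -0.21754969  0.06487999]
```

```bash
python3 -m crank '[[0.5,[0,0,0],[0,0,0.6]],[0.5,[0,0,0],[0,0,0.6]],[0.5,[0,0,0],[0,0,0.6]],[0.5,[0,0,0.5],[0,0,0.6]],[0.5,[0,0,1],[0,0,0.6]],[0.5,[-2.1,1.1,1],[0,0,14.5]],[0.5,[-2.1,1.1,1],[0,0,14.5]],[0.5,[-2.1,1.1,1],[0,0,14.5]]]' 30
python3 -m crank '[[0.5,[0,0,0],[0,0,2]],[0.5,[0,0,0],[0,0,4]],[0.5,[0,0,0],[0,0,6]],[0.5,[0,0,0],[0,0,7.6]],[0.5,[0,0,0],[0,0,7.6]]]'; python3 - <<'E'
from h import *
s=env.state(); z=R.from_rotvec(s['tool_rot']).as_matrix()[:,2]; print(np.rad2deg(np.arctan2(z[1],z[0])),s['ft_torque'],s['ee_pos'])
im=env.grab_frame("wrist"); cv2.imwrite("pics/w9.png",im[:,:,::-1])
E
```

```text
t: 18.77
ee_pos: [0.5095, -0.1485, 0.1236]
tool_rot: [0.564, 1.498, -0.564]
wrist_force: [-0.3, -0.1, 0.1]
opening: 0.0457
t: 19.4
ee_pos: [0.5127, -0.15, 0.124]
tool_rot: [0.05, 1.57, -0.05]
wrist_force: [0.0, 0.3, -0.2]
opening: 0.0457
-3.677504155447558 [ 0.00184743 -0.10326632  0.01819214] [ 0.51270666 -0.15002777  0.12397437]
```

View pics/w9.png

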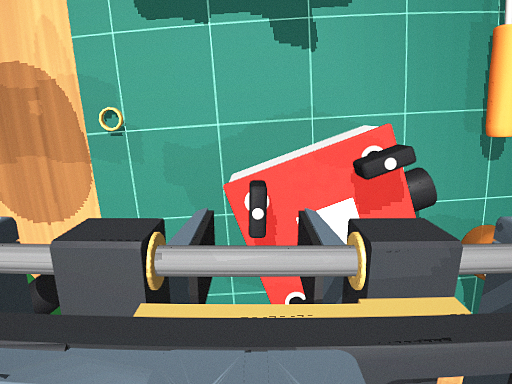

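d's wing at px (258,208) is centred and parallel. Descend and grip.

```bash
python3 -m crank '[[0.5,[0.01,-0.02,-0.4],[0,0,0]],[0.5,[0.01,-0.02,-0.8],[0,0,0]],[0.5,[0.01,-0.02,-0.97],[0,0,0]],[0.5,[0.01,-0.02,-0.97],[0,0,0]]]'
python3 -m crank '[[0.05,[0,0,0],[0,0,0]],[0.05,[0,0,0],[0,0,0]],[0.05,[0,0,0],[0,0,0]],[0.05,[0,0,0],[0,0,0]],[0.05,[0,0,0],[0,0,0]],[0.05,[0,0,0],[0,0,0]]]' 30
```

```text
t: 19.95
ee_pos: [0.5132, -0.1512, 0.0655]
tool_rot: [0.051, 1.571, -0.05]
wrist_force: [0.3, 0.9, 0.3]
opening: 0.0457
t: 20.7
ee_pos: [0.5136, -0.1514, 0.0659]
tool_rot: [0.049, 1.57, -0.049]
wrist_force: [0.9, -0.8, 0.8]
opening: 0.0125
```

```bash
python3 -m crank '[[0.05,[0,0,-0.005],[0,0,-1.6]],[0.05,[0,0,-0.01],[0,0,-3.2]],[0.05,[0,0,-0.015],[0,0,-4.8]],[0.05,[0,0,-0.015],[0,0,-6.4]],[0.05,[0,0,-0.02],[0,0,-8]],[0.05,[0,0,-0.02],[0,0,-9.6]],[0.05,[0,0,-0.02],[0,0,-11]],[0.05,[0,0,-0.025],[0,0,-12.4]]]'; python3 -m crank '[[0.05,[0,0,0],[0,0,-0.8]],[0.05,[0,0,0],[0,0,-1.5]],[0.05,[0,0,0],[0,0,-2.2]],[0.05,[0,0,0],[0,0,-2.2]],[0.05,[0,0,0],[0,0,-2.2]]]'; python3 - <<'E'
from h import *
s=env.state(); z=R.from_rotvec(s['tool_rot']).as_matrix()[:,2]; print(np.rad2deg(np.arctan2(z[1],z[0])),s['ft_torque'],s['ee_pos'])
E
```

```text
t: 21.7
ee_pos: [0.514, -0.1516, 0.0645]
tool_rot: [0.893, 1.379, -0.893]
wrist_force: [3.8, -1.4, -0.2]
opening: 0.0125
t: 22.32
ee_pos: [0.5142, -0.1514, 0.0645]
tool_rot: [1.034, 1.31, -1.034]
wrist_force: [4.8, 0.7, -1.9]
opening: 0.0122
-76.52456580873472 [ 0.22552402 -0.89876756  0.60249728] [ 0.51424196 -0.15139672  0.06449644]
```

Home against the stop. Release, lift and look at all four.

```bash
python3 -m crank '[[0.5,[0,0,0],[0,0,0.6]],[0.5,[0,0,0],[0,0,0.6]],[0.5,[0,0,0],[0,0,0.6]],[0.5,[0,0,1],[0,0,0.6]],[0.5,[0,0,2],[0,0,2]],[0.5,[1,-1.5,3],[0,0,4]],[0.5,[1,-1.5,3],[0,0,6]],[0.5,[1,-1.5,3],[0,0,8]]]'
python3 -m crank '[[0.5,[0,0,0],[0,0,2]],[0.5,[0,0,0],[0,0,4]],[0.5,[0,0,0],[0,0,6]],[0.5,[0,0,0],[0,0,6]],[0.5,[0,0,0],[0,0,6]]]'; python3 - <<'E'
from h import *
print(env.state()['ee_pos'],env.state()['wrist_force'])
im=env.grab_frame("wrist"); print(rect(im,"wrist"))
c=np.array([.577,-.1844])
v,u=np.nonzero(im.max(2)<75); w=to_plane(np.c_[u,v],"wrist",.092)[:,:2]
for n,x in dict(a=(.6102,-.1216),b=(.640,-.217),c=(.5437,-.247),d=(.5141,-.1515)).items():
    k=w[np.hypot(*(w-x).T)<.024]; e=np.linalg.eigh(np.cov(k.T))[1][:,1]
    print(n,len(k),k.mean(0).round(4),"ang",np.rad2deg(np.arctan2(e[1],e[0]))%180)
cv2.imwrite("pics/w10.png",cv2.resize(im[0:240,120:440],None,fx=2.4,fy=2.4,interpolation=cv2.INTER_CUBIC)[:,:,::-1])
E
```

```text
t: 23.32
ee_pos: [0.5759, -0.2443, 0.2469]
tool_rot: [0.497, 1.508, -0.498]
wrist_force: [-0.0, 0.1, -0.7]
opening: 0.0456
t: 23.95
ee_pos: [0.5734, -0.2413, 0.2443]
tool_rot: [0.094, 1.569, -0.094]
wrist_force: [0.4, -1.2, -0.7]
opening: 0.0454
[ 0.57340781 -0.24131526  0.24426512] [ 0.40340729 -1.18029862 -0.67196102]
(((576.1168212890625, -183.93446350097656), (142.58279418945312, 142.4517822265625), 17.017221450805664), array([  169,    38,   163,   166, 11560], dtype=int32))
a 520 [ 0.609  -0.1227] ang 18.10871106949054
b 536 [ 0.6389 -0.217 ] ang 24.360229619476087
c 458 [ 0.5445 -0.2453] ang 18.37914615245856
d 473 [ 0.5149 -0.1519] ang 14.568114351111092
```

The viewer is used up, so I check b's 24° reading numerically. It may be contaminated by dark pixels next to the wing.

```bash
python3 - <<'E'
from h import *
im=env.grab_frame("wrist")
m=(im.max(2)<75).astype(np.uint8); n,l,st,ce=cv2.connectedComponentsWithStats(m)
for N,x in dict(a=(.6102,-.1216),b=(.640,-.217),c=(.5437,-.247),d=(.5141,-.1515)).items():
    v,u=np.nonzero(m); w=to_plane(np.c_[u,v],"wrist",.092)[:,:2]
    i=np.argmin(np.hypot(*(w-x).T)); k=l[v[i],u[i]]; s=l[v,u]==k
    print(N,st[k],cv2.minAreaRect((w[s]*1000).astype(np.float32)))
    if N=='b':
        for r in im.max(2)[v[i]-22:v[i]+24,u[i]-30:u[i]+32]: print(''.join('#' if q<50 else '+' if q<75 else '.' if q<150 else ' ' for q in r))
print([(r['conf'],r['point']) for r in env.look_for("screw_b","wrist")])
E
```

```text
a [258  46  39  29 522] ((609.5185546875, -122.75825500488281), (40.38511276245117, 15.461419105529785), 17.295425415039062)
b [294 136  39  26 461] ((638.15771484375, -215.4412384033203), (40.88295364379883, 15.769333839416504), 17.206317901611328)
                                 +..++.+..+.+.................
                                 +.+++..+...++................
                                  ....+..+.++.................
                                  +..+..+++.+.................
                                  .++.++.++++.................
                                   +...++..++++...............
                                   +..+..+++++................
                                    ....+.....................
                                    ++........................
                                 ...##++......................
                               .########+.....................
                             .########++#+....................
                          ..######+#++++##....................
                        .######
[... 1742 characters left out ...]
     ..++..+.......+++..+.+..........................
            ..+....+....++....+..++.++........................
          .++..............+.++..++..+........................
        .+...................++..+++++........................
     ...........++...........++..+++.++.......................
c [211 173  36  26 441] ((543.9010620117188, -244.57632446289062), (40.80052185058594, 16.338794708251953), 17.12468147277832)
d [169  89  40  25 468] ((514.871337890625, -151.97488403320312), (40.99888229370117, 14.533181190490723), 16.113800048828125)
[(0.96, [0.6055, -0.1276, 0.0974]), (0.95, [0.6343, -0.2185, 0.0944]), (0.74, [0.5191, -0.1617, 0.0942]), (0.72, [0.5389, -0.2498, 0.0903])]
```

All four wings lie at 16–17° against a box yaw of 17°, so all are home. The earlier 24° for b came from shadow pixels. The gripper is open and clear, so I hand in.

```bash
python3 -c "
from plant import env
print(env.close_job(), env.state()['t'], env.state()['wrist_force'])"
```

```text
the job is handed in; nothing more can be done
the job is handed in; nothing more can be done
```

I turned all four screws of the red-covered box home in crisscross order: a, then its diagonal c, then b, then d. The job was handed in at about 24 s. No verdict was reported.

- **Slip on b:** the first grip slipped part-way, with the gripper closed to 4.4 mm instead of about 12 mm. I regripped it square at 30 N and turned it to the stop. By then a and c had been turned to the stop, and the pictures taken before I touched b and d showed both still loose.
- **Last check:** in the final wrist picture the wings lie at 17.3° (a), 17.2° (b), 17.1° (c) and 16.1° (d), against a box yaw of 17.0°, so each is about 1° or less from home. That picture was checked by numbers only, because the viewer's limit of 12 was reached.
- **Disagreement:** a cruder measurement gave 24° for b. I put that down to shadow pixels in the mask, because measuring the wing by itself gave 17.2°.
- **Clear at the end:** the gripper was open and about 15 cm above the box, with wrist force about 1 N. I kept the arm away from the grey-covered box and the look-alikes throughout.

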